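Index the ratchet table to bring the tall bushing to the pointer

ROBOT

A 7-joint arm with a two-finger parallel gripper is mounted at the origin on the work surface; the furniture and walls round the work are solid. World frame = base frame: x ahead of the robot, y to its left, z up, the work surface at z = 0. Lengths are in m, angles in rad, forces in N, time in s.
With the tool pointing down it reaches from about 0.4 to 0.85 m from the base axis. Payload 10.4 kg.
Tool frame: the origin (TCP) lies between the finger pads; the fingertips stand 22 mm ahead of it and the grasp point (between the pads) lies 3 mm ahead of it; z points along the fingers, y is the line along which they close (so a half turn about z gives the same grasp; the last joint's range is limited). The gripper opens to 85 mm and grips with 20 to 120 N. Pads are 22 mm wide; open, the fingers measure 114 mm over their backs; the gripper's body (76 mm by 85 mm) begins 54 mm behind the grasp point. The pads swing forward as they close: fully open they stand 13 mm farther back than shut.
Start: joints at [-1.23, 0.332, -0.065, 1.46, 0.022, 1.35, -0.088], TCP at [0.222, 0.584, 0.253] pointing down, gripper open.
Joint ranges: [-2.6, 2.6], [-0.5, 2.12], [-1.47, 1.34], [0.16, 2.42], [-1.27, 4.41], [0.06, 2.06], [-2.6, 2.6]. Speed limits (rad/s): [2.22, 2.22, 2.79, 2.79, 3.14, 3.14, 3.14].

INTERFACE

Orientations are given as a unit quaternion [x, y, z, w].
In Python, from workcell import manip, camera, ticket, boxes_of, outline_of gives the robot as it stands.
- The arm moves only by the tool carry_out, never from a script. Its argument "deltas" is a list of rows, each a list of 5 numbers: the shift along the tool's x, y, z as a fraction of full scale, then the turn about the tool's z as a fraction of full scale, then the opening, from -1 (shut) to 1 (fully open), so that 0 is half open. In form: [[tx, ty, tz, spin, gripper], ...]. A call has 1 to 20 rows; each row is the pose to reach, as a shift and turn from the pose commanded when the call began, along the tool's axes at that moment; what a row does not reach only later rows make up. Full scale, the value 1, is 150 mm for a shift and 30 degrees for a turn. A row lasts 1/8 s, in which the tool goes at most 62.5 mm and 10.7 degrees, less where a joint would pass 70% of its speed; a pose out of reach is approached as far as the arm can. A call with a number of a shift or a turn outside -1 to 1 is refused whole. A call with a gripper value outside its range is refused whole. The fingers move at their own pace and stop on an object; "force" is the grip in N (left out, the last holds). Time passes only in rows, so rows that repeat a pose let the fingers close. It gives the time, the measured TCP pose, the force, the opening and the grip force at its end, in the units of the state.
- manip.get_obs(): the state, without advancing time (a new reading comes with each control period).
- camera(name): name is "side" or "top"; returns a dict with "img" (420x560x3 uint8, red, green, blue), "depth" (420x560 float32, m along the optical axis (not along the pixel's ray), 0 where there is no reading), "vertical_fov" (degrees; the focal length in pixels is half the picture's height over the tangent of half this angle, whatever the lens; pixels are square), "cx", "cy" (the principal point, pixels), "k1" (the pictures are not rectified: a ray, as slopes to the right and down, at radius r is drawn at 1 + k1 r^2 times it, then the intrinsics apply), "R" (3x3) and "t" (3): a world point X has camera coordinates R X + t. Camera axes: x right, y down, z forward; pixel columns grow to the right and rows downward; lengths in m; the calibration is good to about 2 mm. A picture is of the moment at which its call begins.
- ticket.hand_in(): hands the job in; it is judged then, once.
Trained networks look in a picture, given as the dict that the camera call returned (one of the last four; its "shot" number tells which), for a name from the list of things; names that differ only in an ending like _2 or _b are one class to them, and where a whole thing is asked for, a point or a joint stands for the part that bears it (a point fixed in the world has none). Each returns a list of dicts, best first, with "conf" (0 to 1); they miss things now and then, are a little off and sometimes report something else, mostly with a low value. They report only what shows in the picture. A call takes as long as a camera call. They do not tell look-alikes from the thing itself.
- boxes_of(query, picture): "position" ([x, y, z] in m, in world coordinates, good to about 4 mm: the middle of the surface that is visible of it).
- outline_of(query, picture): "region" (420x560 bool, what is visible of it).
The state is a dict: "clock": time; "joint_pos": joint angles; "joint_velocities": joint speeds; "tau": joint torques, N m; "position": TCP position; "ee_rot": TCP orientation; "ft_force": force on the tool from outside, world axes, zero at the start; "torque": the same for the moment, N m; "grip_width": opening from 0.0 (shut) to 1.0 (fully open); "grasp_force": force on a finger pad.
Only numpy, scipy, OpenCV 4.12 (cv2) and the standard library are available. Lean on these libraries where they do the work, as an engineer would, in place of code of your own. Each camera call takes 0.05 s, during which the arm holds its last target. There are 200 camera calls.

TASK

Work the lever of the ratchet index table, one full stroke to its stop and back for each step, until the tall slim bushing stands in the compartment at the steel pointer. Turn the table with the lever only: do not push the table itself and do not touch the tall bushing.

Things in the scene. Friction and masses are not known exactly. Their poses are not given: they have to be found in the camera images.
- turntable: Round toothed table, black top 194 mm wide, 40 mm up; tooth tips 108 mm from its axis, 22-34 mm up. Origin: on its vertical axis at bench level; x, y turn with it. 12 compartments every 30 degrees, middles 75 mm from the axis, ribs 6 mm high. Holds 4 bushings, one tall, three short (28 mm wide, 22 high). Ratchet: turns only counter-clockwise seen from above. On a grey disc 276 mm wide.
- lever_handle (a point): Top centre of the lever's upright black round handle: 22 mm thick, 40 to 96 mm above the bench, 155 mm from the table's axis, its pivot. At rest to the robot's left; a stroke goes 36 degrees counter-clockwise (from above), towards the robot, to a hard stop (2 to 7 N): table steps 30 degrees, a shorter stroke may not catch. A spring brings it fully back in 0.5 s when let go; table stays.
- mark (a point): Fixed point on the table's top surface (40 mm up), 75 mm from its axis on the robot's side: middle of the compartment that the fixed steel pointer points at. The pointer stands on the grey disc outside the teeth, 98 to 136 mm from the axis, 57 mm high. x runs from the mark to the table's axis, z up.
- bushing_tall: The tall slim white bushing, 22 mm in diameter, 30 mm high, standing loose in a compartment (about 7 mm play each way). Origin: centre of its underside, z up along its axis. It starts 2 to 5 steps of 30 degrees clockwise (from above) of the mark, so each counter-clockwise step brings it one compartment nearer.
There are look-alikes about, which are no part of the job. What is shaped like the bushing_tall but blue, red or turquoise is not meant.

How it is judged:
At the end, for the whole second after the job is handed in: The tall bushing stands upright (within 10 degrees) on the table floor, its axis within 18 mm of the mark in front of the pointer, and it and the table are at rest (horizontal distance between bushing_tall and mark below 0.018 m and z of bushing_tall in the frame of mark below 0.005 m and angle between bushing_tall's own z axis and vertical below 0.17 rad and angular speed of turntable below 0.05 rad/s and linear speed of bushing_tall below 0.02 m/s); the robot touches nothing.
It fails at once if the robot pushed the turntable itself (contact force between any of the fingers, the arm and turntable above 1 N).
It fails at once if the robot touched the tall bushing (contact force between any of the fingers, the arm and bushing_tall above 0.5 N).
It also fails if it takes over 61 s, if anything falls off the work surface, if the arm or the gripper's body presses on something with over 40 N, if the wrist force passes 120 N, or if a joint passes its speed limit or range.

## Working session

There is one attempt and no reset: what is moved stays moved. The work goes in short steps, Python scripts to look and compute and a tool call to move; the robot and the scene stay as the last step left them, time stands still between calls to the robot, and variables do not carry over. Pictures are saved under pics/ and viewed, at most 10 in all, crops included, and the job is handed in when it is done.

Besides the shell and the picture viewer there is one more tool, called after "Request:" as name([rows], argument=value, ...), one row to a line, values as JSON. carry_out: Moves the arm, as the interface text tells. Its arguments: {"type":"object","properties":{"deltas":{"type":"array","items":{"type":"array","items":{"type":"number"}}},"force":{"type":"number"}},"required":["deltas"]}

```bash
mkdir -p pics
cat > h.py <<'E'
import numpy as np, cv2
from workcell import manip, camera, ticket, boxes_of, outline_of
def save(p,n): cv2.imwrite('pics/'+n,p['img'][:,:,::-1])
def pts(p,uv):
    """pixels -> world via depth"""
    f=p['img'].shape[0]/2/np.tan(np.radians(p['vertical_fov'])/2)
    out=[]
    for u,v in uv:
        d=p['depth'][int(v),int(u)]
        x,y=(u-p['cx'])/f,(v-p['cy'])/f
        a,b=x,y
        for _ in range(20):
            s=1+p['k1']*(a*a+b*b); a,b=x/s,y/s
        out.append(p['R'].T@(np.array([a,b,1])*d-p['t']))
    return np.array(out)
E
cat > a.py <<'E'
from h import *
np.set_printoptions(precision=4,suppress=True)
o=manip.get_obs(); print(o['clock'],o['position'],o['ee_rot'],o['grip_width'])
for n in('top','side'):
    p=camera(n); save(p,n+'1.png')
    for q in('turntable','lever_handle','bushing_tall'):
        for r in boxes_of(q,p)[:5]: print(n,q,round(r['conf'],2),np.round(r['position'],4))
E
python3 a.py
```

```text
0.0 [0.2223 0.5838 0.2525] [ 0.1809  0.9835 -0.0007 -0.0001] 1.0004287825214426
top turntable 0.62 [ 0.5197 -0.153   0.0419]
top lever_handle 0.69 [ 0.5975 -0.026   0.0329]
top bushing_tall 0.49 [0.5656 0.063  0.0202]
top bushing_tall 0.39 [ 0.5037 -0.0745  0.0615]
side turntable 0.89 [ 0.5135 -0.179   0.0387]
side lever_handle 0.7 [ 0.6055 -0.0291  0.061 ]
side bushing_tall 0.74 [ 0.5123 -0.0795  0.0599]
side bushing_tall 0.56 [0.5637 0.0571 0.0153]
side bushing_tall 0.48 [0.4615 0.0635 0.0119]
```

View pics/top1.png

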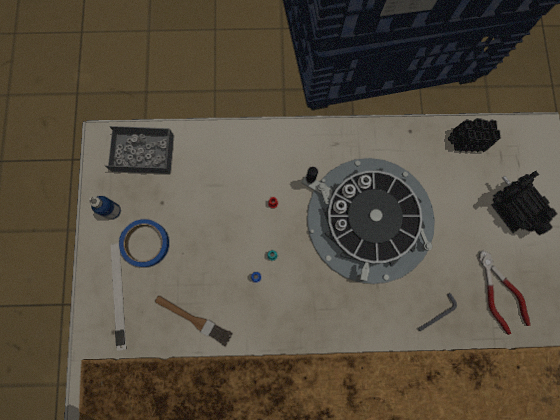

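View pics/side1.png

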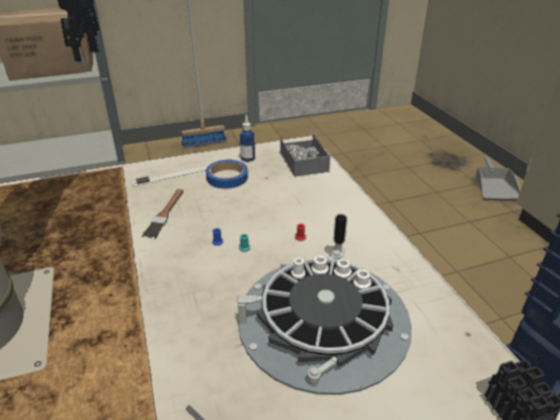

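Top view: table axis near (376,215), four bushings at (366,182), (350,190), (341,205), (341,224), pointer at (364,270), handle at (312,174). Side view: leftmost bushing (299,266) seems slim. Now I'll measure them.

```bash
cat > b.py <<'E'
from h import *
np.set_printoptions(precision=4,suppress=True)
p=camera('top')
cv2.imwrite('pics/crop1.png',cv2.resize(p['img'][145:290,290:445,::-1],None,fx=4,fy=4,interpolation=cv2.INTER_CUBIC))
v,u=np.mgrid[150:290,290:450]; uv=np.c_[u.ravel(),v.ravel()]
P=pts(p,uv); np.save('P.npy',np.c_[uv,P])
print('hub',pts(p,[(376,215)]))
# grey disc & table rim circles: table points z 0.03..0.05
m=(P[:,2]>.034)&(P[:,2]<.05); 
c,r=cv2.minEnclosingCircle(P[m][:,:2].astype(np.float32)); print('table',c,r,np.median(P[m][:,:2],0))
for lo,hi in((.055,.066),(.066,.08),(.08,.11)):
    s=(P[:,2]>lo)&(P[:,2]<hi); im=np.zeros((140,160),np.uint8); im.ravel()[s]=1
    n,L,S,C=cv2.connectedComponentsWithStats(im)
    for k in range(1,n):
        if S[k,4]>3: 
            q=P[L.ravel()==k]; print(lo,S[k,4],C[k]+[290,150],q.mean(0))
p2=camera('side')
for n in ('lever_handle',):
    r=outline_of(n,p2)[0]; v,u=np.nonzero(r['region']); Q=pts(p2,np.c_[u,v]); print(r['conf'],len(Q))
    s=Q[(Q[:,2]>.05)&(Q[:,2]<.11)]; print(np.median(s,0),s.min(0),s.max(0))
v,u=np.mgrid[230:400,200:430]; Q=pts(p2,np.c_[u.ravel(),v.ravel()])
m=(Q[:,2]>.036)&(Q[:,2]<.044);c,r=cv2.minEnclosingCircle(Q[m][:,:2].astype(np.float32)); print('table side',c,r)
print('hub',pts(p2,[(326,297)]))
s=(Q[:,2]>.052)&(Q[:,2]<.075); im=np.zeros((170,230),np.uint8); im.ravel()[s]=1
n,L,S,C=cv2.connectedComponentsWithStats(im)
for k in range(1,n):
    if S[k,4]>3: q=Q[L.ravel()==k]; print(S[k,4],C[k]+[200,230],q.mean(0),q.max(0)[2])
cv2.imwrite('pics/crop2.png',cv2.resize(p2['img'][200:390,220:420,::-1],None,fx=3,fy=3,interpolation=cv2.INTER_CUBIC))
E
python3 b.py
```

```text
hub [[ 0.528  -0.1471  0.0543]]
table (0.5365115404129028, -0.13299404084682465) 0.14850063621997833 [ 0.5227 -0.1485]
0.055 71 [364.8873 180.0141] [ 0.6006 -0.1275  0.0614]
0.055 14 [309.4286 179.8571] [ 0.604  -0.013   0.0594]
0.055 71 [349.1127 189.338 ] [ 0.5816 -0.0937  0.0613]
0.055 69 [340.2464 205.3043] [ 0.5485 -0.0736  0.0613]
0.055 4 [376.   210.75] [ 0.5364 -0.1471  0.0568]
0.055 4 [378.75 211.5 ] [ 0.5347 -0.1528  0.0566]
0.055 11 [374.4545 216.1818] [ 0.5253 -0.1434  0.056 ]
0.055 7 [379.2857 215.7143] [ 0.526  -0.1534  0.0561]
0.055 7 [342.4286 222.7143] [ 0.5128 -0.0765  0.0593]
0.055 8 [338.25  225.875] [ 0.5063 -0.0675  0.0604]
0.055 107 [364.4953 272.0374] [ 0.4126 -0.1155  0.0573]
0.066 21 [310.     178.3333] [ 0.6039 -0.0132  0.0716]
0.066 40 [341.575 223.05 ] [ 0.5104 -0.073   0.0697]
0.08 105 [311.8286 172.5333] [ 0.6097 -0.0152  0.0939]
0.93 524
[ 0.6108 -0.0261  0.0791] [ 0.5842 -0.0846  0.0502] [ 0.625  -0.0086  0.097 ]
table side (0.5346919298171997, -0.14049428701400757) 0.14153142273426056
hub [[ 0.5288 -0.1532  0.0553]]
115 [339.8348 234.1304] [ 0.6112 -0.026   0.063 ] 0.0749059126329982
137 [320.0803 262.0073] [ 0.5506 -0.0788  0.0585] 0.06321610723889047
132 [298.5227 264.7197] [ 0.5119 -0.0792  0.064 ] 0.07244701401571498
138 [342.4855 265.0942] [ 0.5824 -0.0983  0.0587] 0.063650218501752
149 [362.2483 275.6644] [ 0.6014 -0.1321  0.0589] 0.06396275737350134
169 [325.0947 295.5207] [ 0.5292 -0.1491  0.0545] 0.057029003164304
195 [248.7231 298.8051] [ 0.4157 -0.1194  0.0567] 0.059857097557466175
```

View pics/crop1.png

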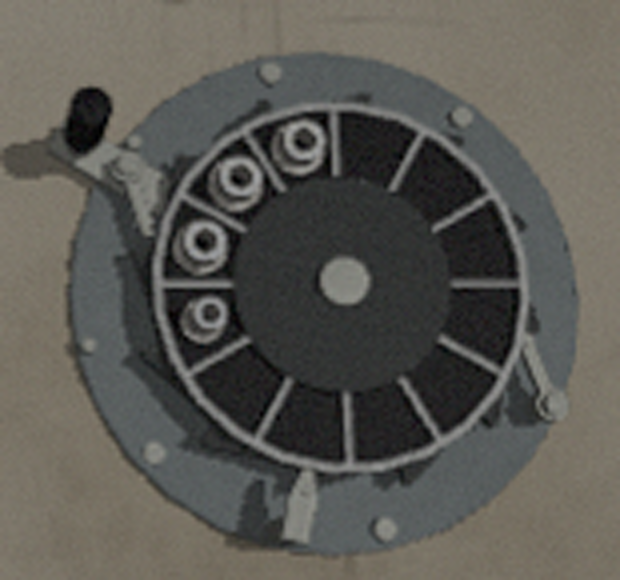

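View pics/crop2.png

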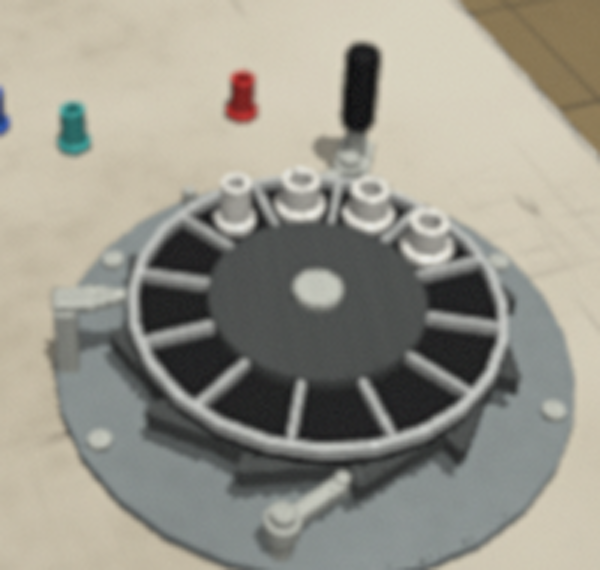

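Side and top agree: axis ≈ (0.528,-0.149). The tall bushing (top at z 0.070, at (0.511,-0.075), ~104°) sits two compartments before the pointer (~165°). The handle is at (0.610,-0.015), radius 0.156, ~59°. That makes two strokes, pushing with shut fingers along tool +x from behind the handle.

Request:
carry_out([
  [-0.41, -0.28, 0, 0, -1],
  [-0.82, -0.555, 0, 0, -1],
  [-0.82, -0.555, 0, 0, -1],
  [-0.82, -0.555, 0, 0, -1],
])

```text
clock: 1.05
position: [0.3094, 0.4611, 0.2538]
ee_rot: [0.183, 0.983, 0.0, 0.0]
ft_force: [-1.0, 1.2, -0.1]
grip_width: 0.148
grasp_force: 0.0
```

Request:
carry_out([
  [-0.41, -0.28, 0, 0, -1],
  [-0.82, -0.555, 0, 0, -1],
  [-0.82, -0.555, 0, 0, -1],
  [-0.82, -0.555, 0, 0, -1],
])

```text
clock: 1.55
position: [0.3936, 0.3407, 0.2535]
ee_rot: [0.182, 0.983, 0.0, 0.0]
ft_force: [-0.4, 0.8, -0.3]
grip_width: -0.001
grasp_force: 0.0
```

Request:
carry_out([
  [-0.41, -0.28, 0, 0, -1],
  [-0.82, -0.555, 0, 0, -1],
  [-0.82, -0.555, 0, 0, -1],
  [-0.82, -0.555, 0, 0, -1],
])

```text
clock: 2.05
position: [0.4786, 0.2201, 0.2532]
ee_rot: [0.181, 0.983, 0.0, -0.0]
ft_force: [-0.1, 0.4, -0.3]
grip_width: -0.003
grasp_force: 0.0
```

Request:
carry_out([
  [-0.41, -0.28, 0, 0, -1],
  [-0.82, -0.555, 0, 0, -1],
  [-0.82, -0.555, 0, 0, -1],
  [-0.82, -0.555, 0, 0, -1],
])

```text
clock: 2.55
position: [0.5639, 0.0992, 0.2529]
ee_rot: [0.181, 0.984, -0.0, -0.0]
ft_force: [-0.3, 0.5, 0.4]
grip_width: -0.001
grasp_force: 0.0
```

Request:
carry_out([
  [-0.41, -0.28, 0, -0.2, -1],
  [-0.82, -0.555, 0, -0.27, -1],
  [-0.82, -0.555, 0, -0.27, -1],
  [-0.82, -0.555, 0, -0.27, -1],
  [-0.82, -0.555, 0, -0.27, -1],
])

```text
clock: 3.18
position: [0.6487, -0.02, 0.253]
ee_rot: [0.109, 0.994, 0.001, -0.0]
ft_force: [-0.1, 1.0, 0.2]
grip_width: -0.002
grasp_force: 0.0
```

Request:
carry_out([
  [0, 0, 0.3, 0, -1],
  [0, 0, 0.6, 0, -1],
  [0, 0, 0.6, 0, -1],
])

```text
clock: 3.55
position: [0.6467, -0.0207, 0.1603]
ee_rot: [0.109, 0.994, 0.0, -0.003]
ft_force: [0.1, 0.1, 0.7]
grip_width: -0.001
grasp_force: 0.0
```

Request:
carry_out([
  [0, 0, 0.25, 0, -1],
  [0, 0, 0.45, 0, -1],
  [0, 0, 0.58, 0, -1],
  [0, 0, 0.58, 0, -1],
  [0, 0, 0.58, 0, -1],
])

```text
clock: 4.18
position: [0.65, -0.0235, 0.0781]
ee_rot: [0.111, 0.994, 0.0, 0.001]
ft_force: [0.7, 0.3, 0.1]
grip_width: 0.002
grasp_force: 0.0
```

```bash
cat > c.py <<'E'
from h import *
import sys
np.set_printoptions(precision=4,suppress=True)
o=manip.get_obs(); print(o['clock'],o['position'],o['ft_force'])
p=camera('side'); cv2.imwrite('pics/%s.png'%sys.argv[1],cv2.resize(p['img'][180:390,200:430,::-1],None,fx=2.5,fy=2.5))
E
python3 c.py s2
python3 - <<'E'
import numpy as np
# path in tool axes (x dir 167.5deg), from TCP start; contact: TCP = handle - 22mm*xdir
ax=np.array([.5285,-.149]); X=np.array([np.cos(np.radians(167.5)),np.sin(np.radians(167.5))]); Y=np.array([X[1],-X[0]])
s=np.array([.6487,-.020])
for a in (59,65,71,77,83,89,95,97): 
    h=ax+.155*np.array([np.cos(np.radians(a)),np.sin(np.radians(a))]); d=h-.022*X-s
    print(a,h.round(4),(np.array([d@X,d@Y])/.15).round(3))
E
```

```text
4.175 [ 0.65   -0.0235  0.0781] [0.6755 0.2991 0.0637]
59 [ 0.6083 -0.0161] [ 0.122 -0.033]
65 [ 0.594  -0.0085] [ 0.226 -0.004]
71 [ 0.579  -0.0024] [0.333 0.014]
77 [0.5634 0.002 ] [0.441 0.02 ]
83 [0.5474 0.0048] [0.549 0.016]
89 [0.5312 0.006 ] [ 0.656 -0.   ]
95 [0.515  0.0054] [ 0.76  -0.028]
97 [0.5096 0.0048] [ 0.794 -0.039]
```

View pics/s2.png

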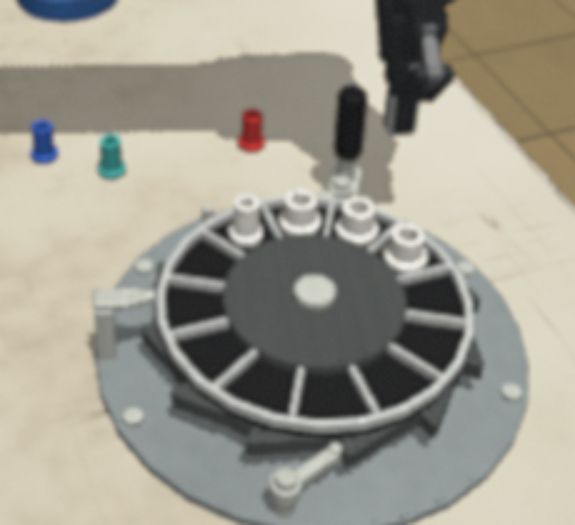

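The picture shows the shut fingers (400,110) behind the handle (350,120), clear of everything. Starting the stroke.

Request:
carry_out([
  [0.06, 0, 0, 0, -1],
  [0.13, 0, 0, 0, -1],
  [0.2, 0.01, 0, 0, -1],
  [0.27, 0.02, 0, 0, -1],
  [0.34, 0.03, 0, 0, -1],
  [0.41, 0.04, 0, 0, -1],
  [0.48, 0.04, 0, 0, -1],
  [0.55, 0.035, 0, 0, -1],
  [0.62, 0.03, 0, 0, -1],
  [0.68, 0.02, 0, 0, -1],
  [0.73, 0, 0, 0, -1],
  [0.76, -0.01, 0, 0, -1],
  [0.76, -0.01, 0, 0, -1],
])

```text
clock: 5.85
position: [0.5411, 0.0005, 0.0782]
ee_rot: [0.111, 0.994, 0.001, 0.005]
ft_force: [18.5, 0.4, -4.8]
grip_width: -0.001
grasp_force: 7.3
```

```bash
python3 c.py s3
```

```text
5.85 [0.5411 0.0005 0.0782] [18.5012  0.3852 -4.7563]
```

View pics/s3.png

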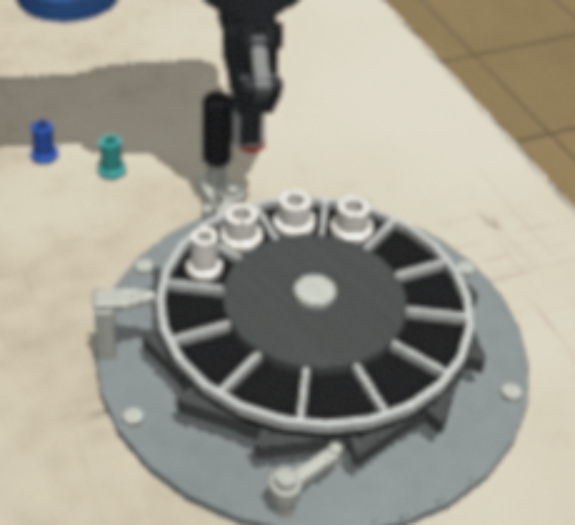

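The lever is at the stop (18 N) and the tall bushing has moved one compartment, now at (205,255). Going back with the reverse path, then repeating the same stroke.

Request:
carry_out([
  [-0.1, 0.03, 0, 0, -1],
  [-0.25, 0.05, 0, 0, -1],
  [-0.4, 0.05, 0, 0, -1],
  [-0.55, 0.03, 0, 0, -1],
  [-0.7, 0.01, 0, 0, -1],
  [-0.78, 0.01, 0, 0, -1],
  [-0.78, 0.01, 0, 0, -1],
  [-0.78, 0.01, 0, 0, -1],
  [-0.78, 0.01, 0, 0, -1],
  [-0.78, 0.01, 0, 0, -1],
  [-0.78, 0.01, 0, 0, -1],
])

```text
clock: 7.28
position: [0.6519, -0.0243, 0.0764]
ee_rot: [0.111, 0.994, 0.0, 0.0]
ft_force: [1.1, -0.2, -0.1]
grip_width: -0.003
grasp_force: 0.0
```

```bash
python3 c.py s4
```

```text
7.275 [ 0.6519 -0.0243  0.0764] [ 1.1455 -0.1739 -0.1423]
```

View pics/s4.png

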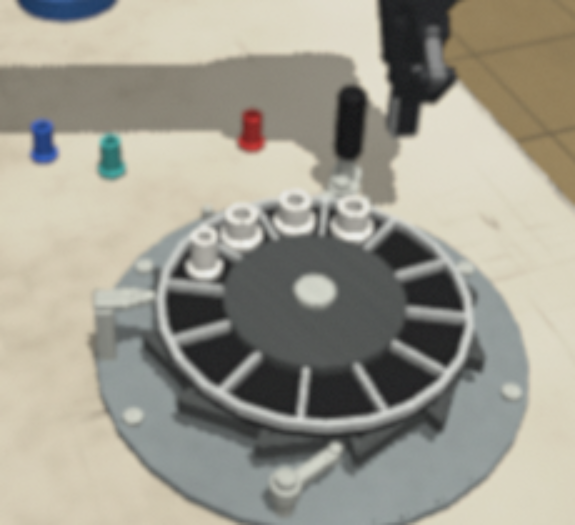

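The handle is back at rest at (350,120), the table has kept its step, and the tall bushing is one compartment short of the pointer. Second stroke, started 3 mm further back, so +0.02.

Request:
carry_out([
  [0.08, 0, 0, 0, -1],
  [0.15, 0, 0, 0, -1],
  [0.22, 0.01, 0, 0, -1],
  [0.29, 0.02, 0, 0, -1],
  [0.36, 0.03, 0, 0, -1],
  [0.43, 0.04, 0, 0, -1],
  [0.5, 0.04, 0, 0, -1],
  [0.57, 0.035, 0, 0, -1],
  [0.64, 0.03, 0, 0, -1],
  [0.7, 0.02, 0, 0, -1],
  [0.75, 0, 0, 0, -1],
  [0.78, -0.01, 0, 0, -1],
  [0.78, -0.01, 0, 0, -1],
])

```text
clock: 8.95
position: [0.5411, 0.0004, 0.0781]
ee_rot: [0.111, 0.994, 0.001, 0.005]
ft_force: [17.1, 0.8, -5.1]
grip_width: 0.0
grasp_force: 7.3
```

Request:
carry_out([
  [-0.1, 0.03, 0, 0, -1],
  [-0.25, 0.05, 0, 0, -1],
  [-0.4, 0.05, 0, 0, -1],
  [-0.55, 0.03, 0, 0, -1],
  [-0.7, 0.01, 0, 0, -1],
  [-0.8, 0.01, 0, 0, -1],
  [-0.8, 0.01, 0, 0, -1],
  [-0.8, 0.01, 0, 0, -1],
  [-0.8, 0.01, 0, 0, -1],
  [-0.8, 0.01, 0, 0, -1],
  [-0.8, 0.01, 0, 0, -1],
])

```text
clock: 10.32
position: [0.6547, -0.0249, 0.0764]
ee_rot: [0.111, 0.994, 0.0, 0.0]
ft_force: [-0.3, -0.3, 0.0]
grip_width: 0.002
grasp_force: 0.0
```

```bash
python3 c.py s5
python3 - <<'E'
from h import *
p=camera('top'); v,u=np.mgrid[195:290,320:430]; P=pts(p,np.c_[u.ravel(),v.ravel()])
s=P[(P[:,2]>.066)&(P[:,2]<.08)]; print(len(s),s.mean(0))
ax=np.array([.5285,-.149]);a=np.radians(164.5);print('mark',ax+.075*np.array([np.cos(a),np.sin(a)]))
E
```

```text
10.325 [ 0.6547 -0.0249  0.0764] [-0.2631 -0.3459  0.0468]
0 [nan nan nan]
mark [ 0.45622772 -0.12895712]<stdin>:3: RuntimeWarning: Mean of empty slice.
  ret = um.true_divide(
```

View pics/s5.png

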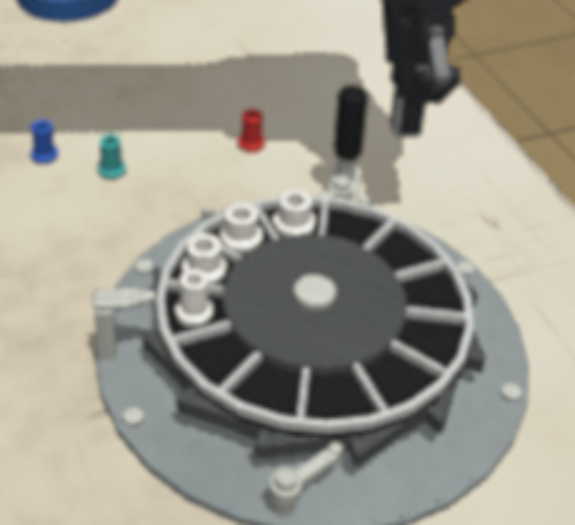

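The tall bushing stands at (195,295), level with the pointer tip (155,296). The top camera gave no reading, so I'll check it with side depth and hand in if it's right.

Run:
```python
from h import *
p=camera('side'); v,u=np.mgrid[288:312,268:290]; P=pts(p,np.c_[u.ravel(),v.ravel()])
s=P[(P[:,2]>.05)&(P[:,2]<.08)]; print(len(s),s.mean(0),s.max(0),s.min(0))
d=np.hypot(*(s.mean(0)[:2]-[.456,-.129])); print(d)
if d<.013 and abs(s[:,2].max()-.071)<.004: print(ticket.hand_in())
```

```text
167 [ 0.45783926 -0.13361385  0.06289349] [ 0.47466041 -0.10670376  0.07179501] [ 0.44981951 -0.13976831  0.05019056]
0.004966941406707263
the job is handed in; nothing more can be done
None
```

The job is handed in: after two full lever strokes the tall bushing stands in the compartment at the pointer, measured about 5 mm from the mark (limit 18 mm), and the arm is clear of the lever; the verdict itself was not shown.

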